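Put the rolling pin to rest in its cradle

ROBOT

A 6-joint arm with a two-finger parallel gripper is mounted at the origin on the work surface. World frame = base frame: x ahead of the robot, y to its left, z up, the work surface at z = 0. Lengths are in m, angles in rad, forces in N, time in s.
With the tool pointing down it reaches from about 0.35 to 0.775 m from the base axis. Payload 5.5 kg.
Tool frame: the origin (TCP) lies at the very end of the fingers, on their centre line; the grasp point (between the pads) lies 19 mm behind it; z points along the fingers, y is the line along which they close (so a half turn about z gives the same grasp; the last joint's range is limited). The gripper opens to 85 mm and grips with 20 to 120 N. Pads are 22 mm wide; open, the fingers measure 114 mm over their backs; the gripper's body (76 mm by 85 mm) begins 54 mm behind the grasp point. The pads swing forward as they close: fully open they stand 13 mm farther back than shut.
Start: joints at [-1.459, 0.313, 0.046, 1.304, 0, 1.431], TCP at [0.143, -0.557, 0.231] pointing down, gripper open.
Joint ranges: [-2.76, 2.76], [-0.86, 1.69], [-1.03, 1.26], [-2.2, 2.34], [-1.47, 1.5], [-3.14, 3.14]. Speed limits (rad/s): [2.57, 2.57, 3.14, 3.14, 3.14, 3.14].

INTERFACE

Orientations are given as a unit quaternion [w, x, y, z].
In Python, from workcell import env, cams, ticket, spotter gives the robot as it stands.
- The arm moves only by the tool jog_arm, never from a script. Its argument "increments" is a list that holds one entry, the list of rows, each a list of 7 numbers: the shift along the tool's x, y, z in units of 0.25 m (1.0 is 0.25 m), then the turn, a rotation vector about the tool's x, y, z in units of 180 degrees (1.0 is 180 degrees), then the closure in counts, from 0 (fully open) to 255 (shut). A call has 1 to 20 rows; each row shifts and turns the commanded pose from where the row before left it, along the tool's axes as they then stand; what a row does not reach is not made up. A row lasts 1/10 s, in which the tool goes at most 50 mm and 8.59 degrees, less where a joint would pass 70% of its speed; a pose out of reach is approached as far as the arm can. A call with a number of a shift or a turn outside -1 to 1 is refused whole. A call with a gripper value outside its range is refused whole. The fingers move at their own pace and stop on an object; "force" is the grip in N (left out, the last holds). Time passes only in rows, so rows that do not move let the fingers close. It gives the time, the measured TCP pose, the force, the opening and the grip force at its end, in the units of the state.
- env.get_state(): the state, without advancing time (a new reading comes with each control period).
- cams.read_camera(name): name is "scene" or "top" or "wrist"; returns a dict with "pixels" (384x512x3 uint8, red, green, blue), "fx", "fy", "cx", "cy" (pixels), "k1" (the pictures are not rectified: a ray, as slopes to the right and down, at radius r is drawn at 1 + k1 r^2 times it, then the intrinsics apply), "xyz" and "attitude" of the camera in the world; the wrist camera has in their place "mount" (4x4, takes a point from camera to tool coordinates, whose origin is the TCP and whose axes are the flange's). Camera axes: x right, y down, z forward; pixel columns grow to the right and rows downward; lengths in m; the calibration is good to about 2 mm. A picture is of the moment at which its call begins: read the wrist's pose just before it. There is no depth.
- ticket.hand_in(): hands the job in; it is judged then, once.
Trained networks look in the newest picture that a camera, given by its name, has taken for a name from the list of things; names that differ only in an ending like _2 or _b are one class to them, and where a whole thing is asked for, a point or a joint stands for the part that bears it (a point fixed in the world has none). Each returns a list of dicts, best first, with "conf" (0 to 1); they miss things now and then, are a little off and sometimes report something else, mostly with a low value. They report only what shows in the picture. A call takes as long as a camera call. They do not tell look-alikes from the thing itself.
- spotter.find_in(target, camera): "uv" ([column, row] in pixels, amid what is visible of it).
- spotter.cut_out(target, camera): "region" (384x512 bool, what is visible of it) and "uv" ([column, row] in pixels, amid what is visible of it).
- spotter.landmark_of(target, camera): "uv" ([column, row] in pixels: a listed point, or the origin of a listed thing).
The state is a dict: "clock": time; "joint_pos": joint angles; "qvel": joint speeds; "tau": joint torques, N m; "tcp_pos": TCP position; "orientation": TCP orientation; "wrist_force": force on the tool from outside, world axes, zero at the start; "ft_torque": the same for the moment, N m; "finger_gap": finger opening in m; "grip_force": force on a finger pad.
Only numpy, scipy, OpenCV 4.12 (cv2) and the standard library are available. Lean on these libraries where they do the work, as an engineer would, in place of code of your own. Each camera call takes 0.05 s, during which the arm holds its last target. There are 200 camera calls.

TASK

Pick up the rolling pin that has a handle at each end and lay it lengthwise in the wooden cradle, about centred, with its barrel down in both notches. Let it settle in the notches while you still hold it, and only then let go, leaving it lying there at rest. Leave the plain pin without handles where it lies.

Things in the scene. Friction and masses are not known exactly. Their poses are not given: they have to be found in the camera images.
- rolling_pin: Wooden rolling pin with a handle at each end, lying on the table, free to roll. Barrel 44 mm diameter, 170 mm long; rounded handles 18 mm thick, 260 mm over all; about 0.22 kg, balanced at the middle, where it is best gripped from above. Origin at the middle of the barrel, on its axis, 22 mm above the table at the start; x runs along the pin, y and z turn as it rolls.
- cradle: Wooden rest, fixed to the table: base board 150 (x) by 100 (y) by 12 mm, two uprights 18 mm thick, 74 mm wide in y, at x = -55 and +55 mm, 92 mm free between them for fingers. Each has a 90 degree V notch open to the top, along x: apex 25 mm, lips 55 mm above the table, 60 mm wide at the lips. Origin on the table under its middle; z up.
- cradle_seat (a point): Where the middle of the rolling pin's barrel lies when seated in both notches: 56 mm above the table, over the cradle's middle. x along the notches (the pin may lie either way round), z up. Pressing the pin a few mm further down does no harm.
- plain_pin: Plain straight pin of the same wood, without handles, 40 mm in diameter, 240 mm long, lying loose on the table, free to roll. Not to be used. Origin at its middle, on its axis; x runs along it.
Things that resemble listed ones, but are neither listed nor needed, are in the scene too. Several things look just like the cradle: the one meant starts farthest to the robot's left.

How it is judged:
On the way:
1. the rolling pin rests in the notches of the cradle while the fingers still hold it (contact force between rolling_pin and cradle above 0.3 N and contact force between rolling_pin and the fingers above 0.5 N and linear speed of rolling_pin below 0.05 m/s and z of rolling_pin in the frame of cradle between 0.045 and 0.063 m and y of rolling_pin in the frame of cradle between -0.012 and 0.012 m and x of rolling_pin in the frame of cradle between -0.022 and 0.022 m and angle between the x axis of rolling_pin and the x axis of cradle, either way round below 0.175 rad), for 0.1 s.
At the end, for the whole second after the job is handed in: The rolling pin with handles lies at rest in both notches of the cradle: its middle within 22 mm of the cradle's middle lengthwise, within 10 mm sideways and about 56 mm (45 to 62) above the table, in line with the notches within 10 degrees; the plain pin is within 40 mm of where it was (contact force between rolling_pin and cradle above 0.3 N and linear speed of rolling_pin below 0.02 m/s and z of rolling_pin in the frame of cradle between 0.045 and 0.062 m and y of rolling_pin in the frame of cradle between -0.01 and 0.01 m and x of rolling_pin in the frame of cradle between -0.022 and 0.022 m and angle between the x axis of rolling_pin and the x axis of cradle, either way round below 0.175 rad and distance of plain_pin from where it was at the start of the episode below 0.04 m); the robot touches nothing.
It fails at once if the plain pin is moved by more than 40 mm (distance of plain_pin from where it was at the start of the episode above 0.04 m).
It also fails if it takes over 42 s, if anything falls off the work surface, if the arm or the gripper's body presses on something with over 40 N, if the wrist force passes 120 N, or if a joint passes its speed limit or range.

## Working session

There is one attempt and no reset: what is moved stays moved. The work goes in short steps, Python scripts to look and compute and a tool call to move; the robot and the scene stay as the last step left them, time stands still between calls to the robot, and variables do not carry over. Pictures are saved under pics/ and viewed, at most 10 in all, crops included, and the job is handed in when it is done.

Besides the shell and the picture viewer there is one more tool, called after "Request:" as name(argument=value, ...) on one line, values as JSON. jog_arm: Moves the arm, as the interface text tells. Shifts and turns lie within -1 to 1; 1 stands for 0.25 m of shift or 180 degrees of turn. Its arguments: {"type":"object","properties":{"increments":{"type":"array"},"force":{"type":"number"}},"required":["increments"]}

```bash
mkdir -p pics; cat > h.py <<'E'
import numpy as np, cv2
from scipy.spatial.transform import Rotation as R
from workcell import env, cams, ticket, spotter
def rot(a):
    a=np.array(a,float)
    return a if a.shape==(3,3) else R.from_quat(a,scalar_first=True).as_matrix()
def pose(c,st=None):
    if 'mount' in c:
        T=np.eye(4);T[:3,:3]=rot(st['orientation']);T[:3,3]=st['tcp_pos'];T=T@np.array(c['mount']);return T[:3,3],T[:3,:3]
    return np.array(c['xyz']),rot(c['attitude'])
def toworld(c,uv,z,st=None):
    p,M=pose(c,st)
    d=(np.array(uv,float).reshape(-1,2)-[c['cx'],c['cy']])/[c['fx'],c['fy']]
    s=d.copy()
    for _ in range(20): s=d/(1+c['k1']*(s**2).sum(1,keepdims=True))
    r=np.c_[s,np.ones(len(s))]@M.T
    return p+r*((z-p[2])/r[:,2])[:,None]
def snap(name):
    st=env.get_state();c=cams.read_camera(name);return c,st
E
python3 - <<'E'
from h import *
for n in ['top','scene']:
    c,st=snap(n); cv2.imwrite(f'pics/{n}0.png',c['pixels'][:,:,::-1])
    print(n,c['xyz'],c['attitude'],c['fx'],c['k1'])
    for t,z in [('rolling_pin',.022),('plain_pin',.02),('cradle',0),('cradle_seat',.056)]:
        for d in spotter.landmark_of(t,n): print(t,'lm',np.round(d['uv']),round(d['conf'],2),toworld(c,d['uv'],z).round(3))
        for d in (spotter.cut_out(t,n) if t!='cradle_seat' else []):
            ys,xs=np.nonzero(d['region']); w=toworld(c,np.c_[xs,ys],z)[:,:2]
            m=w.mean(0);e,v=np.linalg.eigh(np.cov((w-m).T)); print(t,'cut',np.round(d['uv']),round(d['conf'],2),m.round(3),'ang',np.degrees(np.arctan2(v[1,1],v[0,1])).round(1),'len',np.sqrt(12*e).round(3))
print(st)
E
```

```text
top [ 0.34271475 -0.01570411  0.8893917 ] [-0.05432236  0.71138714 -0.6986024   0.05414894] 385.3369364527942 -0.0014246764925193382
rolling_pin lm [240. 152.] 0.6 [[0.568 0.028 0.022]]
rolling_pin cut [238. 152.] 0.72 [0.569 0.028] ang 169.5 len [0.042 0.219]
plain_pin lm [395. 195.] 0.75 [[ 0.472 -0.327  0.02 ]]
plain_pin lm [131. 153.] 0.35 [[0.56 0.28 0.02]]
plain_pin cut [395. 196.] 0.69 [ 0.469 -0.328] ang -166.5 len [0.043 0.243]
cradle lm [174. 261.] 0.83 [[0.316 0.172 0.   ]]
cradle lm [314. 260.] 0.6 [[ 0.323 -0.144  0.   ]]
cradle lm [326. 121.] 0.57 [[ 0.652 -0.175  0.   ]]
cradle cut [313. 260.] 0.87 [ 0.32  -0.143] ang -170.6 len [0.1  0.15]
cradle cut [175. 261.] 0.83 [0.315 0.167] ang -167.3 len [0.101 0.15 ]
cradle cut [326. 121.] 0.77 [ 0.652 -0.173] ang -157.6 len [0.103 0.154]
cradle_seat lm [325. 109.] 0.94 [[ 0.661 -0.164  0.056]]
cradle_seat lm [172. 257.] 0.8 [[0.325 0.166 0.056]]
cradle_seat lm [318. 261.] 0.77 [[ 0.323 -0.145  0.056]]
cradle_seat lm [119. 143.] 0.73 [[0.573 0.297 0.056]]
scene [0.73136336 0.36967054 0.73137399] [-0.07962124  0.27131927  0.92
[... 973 characters left out ...]
]
{'clock': 0.4, 'joint_pos': array([-1.45859362e+00,  3.13311589e-01,  4.59270289e-02,  1.30356934e+00,
        5.69178370e-06,  1.43122162e+00]), 'qvel': array([ 0.00108431, -0.00157124,  0.00104607, -0.00071282,  0.00139635,
       -0.00034646]), 'tau': array([-2.54185165e-03, -4.79894400e+01,  2.98392856e+01,  5.05533317e-03,
       -2.09429832e-04,  1.23994221e-05]), 'tcp_pos': array([ 0.14325026, -0.5568385 ,  0.23118879]), 'orientation': array([-7.87415122e-05,  9.92086473e-01,  1.25556454e-01,  3.92388194e-06]), 'wrist_force': array([0.02908989, 0.37611722, 0.84453274]), 'ft_torque': array([-0.03877824,  0.02650195, -0.05024561]), 'grip_force': 0.0, 'finger_gap': 0.08523760332189241}
```

```bash
python3 - <<'E'
import cv2
a=cv2.imread('pics/top0.png');cv2.imwrite('pics/t1.png',cv2.resize(a,(800,600)))
cv2.imwrite('pics/t2.png',cv2.resize(a[90:200,70:310],None,fx=3.3,fy=3.3,interpolation=cv2.INTER_CUBIC))
E
```

```text
(no output)
```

View pics/top0.png

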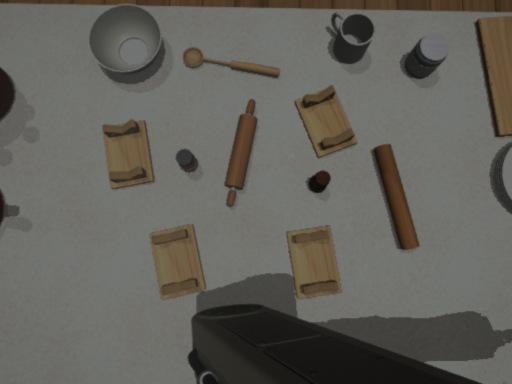

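View pics/t2.png

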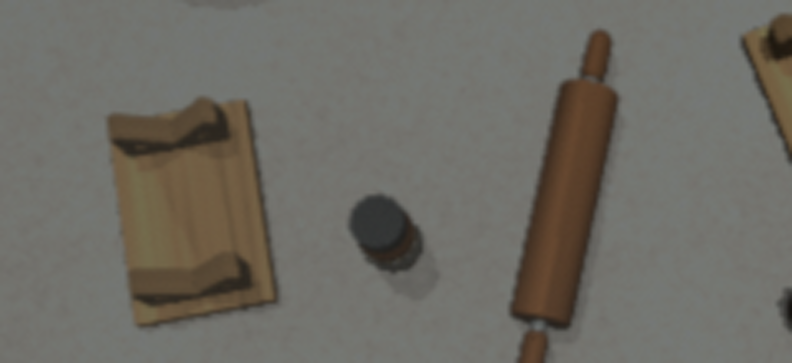

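View pics/scene0.png

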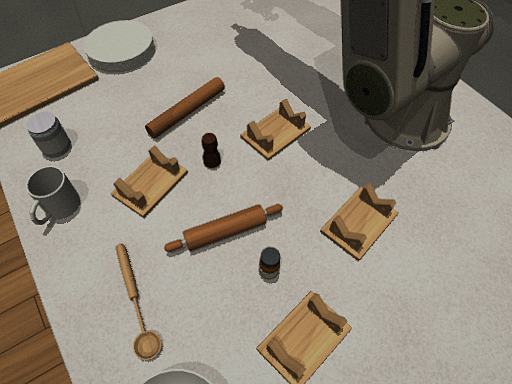

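Cradles (top image): (128,154), (178,261), (314,262) and (326,121). The one at (128,154) has the largest y (≈0.295 m), so it is farthest left. The crop confirms it, with a dark jar at (187,160) to its right. The pin with handles is at (240,152), and the plain pin, at (395,195), is to be left alone.

First I turn by -155° so joint 6 stays within range.

Request:
jog_arm(increments=[[[0,0,0,0,0,-0.0477,0],[0,0,0,0,0,-0.0477,0],[0,0,0,0,0,-0.0477,0],[0,0,0,0,0,-0.0477,0],[0,0,0,0,0,-0.0477,0],[0,0,0,0,0,-0.0477,0],[0,0,0,0,0,-0.0477,0],[0,0,0,0,0,-0.0477,0],[0,0,0,0,0,-0.0477,0],[0,0,0,0,0,-0.0477,0],[0,0,0,0,0,-0.0477,0],[0,0,0,0,0,-0.0477,0],[0,0,0,0,0,-0.0477,0],[0,0,0,0,0,-0.0477,0],[0,0,0,0,0,-0.0477,0],[0,0,0,0,0,-0.0477,0],[0,0,0,0,0,-0.0477,0],[0,0,0,0,0,-0.0477,0],[0,0,0,0,0,-0.003,0]]])

```text
clock: 2.7
tcp_pos: [0.1432, -0.5569, 0.2313]
orientation: [0.0, 0.091, 0.996, -0.0]
wrist_force: [-0.4, -0.8, -0.2]
finger_gap: 0.0857
grip_force: 0.0
```

Request:
jog_arm(increments=[[[-0.078,0.163,0,0,0,0,0],[-0.078,0.163,0,0,0,0,0],[-0.078,0.163,0,0,0,0,0],[-0.078,0.163,0,0,0,0,0],[-0.078,0.163,0,0,0,0,0],[-0.078,0.163,0,0,0,0,0],[-0.078,0.163,0,0,0,0,0],[-0.078,0.163,0,0,0,0,0],[-0.078,0.163,0,0,0,0,0],[-0.078,0.163,0,0,0,0,0],[-0.078,0.163,0,0,0,0,0],[-0.078,0.163,0,0,0,0,0],[-0.078,0.163,0,0,0,0,0],[-0.078,0.163,0,0,0,0,0],[-0.078,0.163,0,0,0,0,0],[-0.078,0.163,0,0,0,0,0],[0,0,0,0,0,0,0],[0,0,0,0,0,0,0]]])

```text
clock: 4.5
tcp_pos: [0.5687, 0.0283, 0.2307]
orientation: [-0.001, 0.091, 0.996, -0.0]
wrist_force: [-0.8, -0.0, -0.7]
finger_gap: 0.0852
grip_force: 0.0
```

```bash
cat > m.py <<'E'
from h import *
def meas(cam,t,z,near,tag=None,dz=0):
    c,st=snap(cam)
    if tag: cv2.imwrite(f'pics/{tag}.png',c['pixels'][:,:,::-1])
    for d in spotter.cut_out(t,cam):
        ys,xs=np.nonzero(d['region']); (cx,cy),(w,h),a=cv2.minAreaRect(toworld(c,np.c_[xs,ys],z,st)[:,:2].astype(np.float32))
        w2=toworld(c,np.c_[xs,ys],z,st)[:,:2];m=w2.mean(0);e,v=np.linalg.eigh(np.cov((w2-m).T))
        if np.hypot(*(m-near))<.1: print(cam,t,'cut',round(d['conf'],2),'rect',np.round([cx,cy,w,h,a],3),'mean',m.round(4),'ang',np.degrees(np.arctan(v[1,1]/v[0,1])).round(1))
    for d in spotter.landmark_of(t,cam):
        p=toworld(c,d['uv'],z if t!='cradle' else 0,st)[0]
        if np.hypot(*(p[:2]-near))<.1: print(cam,t,'lm',round(d['conf'],2),np.round(d['uv']),p.round(4))
    return c,st
E
python3 - <<'E'
from m import *
c,st=meas('wrist','rolling_pin',.022,[.569,.028],'w1')
meas('scene','rolling_pin',.022,[.569,.028]);meas('scene','cradle',.012,[.56,.295]);meas('top','cradle',.012,[.56,.295])
c,_=snap('top')
q=np.array([[108,115],[246,100],[275,300],[138,325]])/3.3+[70,90]
print('corners',toworld(c,q,.01).round(4))
print(st['clock'],st['tcp_pos'],st['orientation'],st['joint_pos'])
E
```

```text
wrist rolling_pin cut 0.83 rect [5.6900e-01 3.0000e-02 4.5000e-02 2.6300e-01 8.0147e+01] mean [0.5605 0.0312] ang -10.2
wrist rolling_pin lm 0.6 [259. 163.] [0.5653 0.0298 0.022 ]
scene rolling_pin cut 0.82 rect [5.7000e-01 2.7000e-02 5.0000e-02 2.5700e-01 7.9141e+01] mean [0.5743 0.0262] ang -10.8
scene rolling_pin lm 0.97 [226. 228.] [0.5705 0.0304 0.022 ]
scene cradle cut 0.7 rect [ 0.562  0.294  0.156  0.1   11.664] mean [0.5656 0.2953] ang 10.3
scene cradle lm 0.95 [304. 339.] [0.5625 0.2944 0.    ]
corners [[0.6301 0.3564 0.01  ]
 [0.6432 0.258  0.01  ]
 [0.4974 0.2284 0.01  ]
 [0.4779 0.3233 0.01  ]]
4.5 [0.56870477 0.02832187 0.23073287] [-5.27835652e-04  9.14344748e-02  9.95810930e-01 -2.22225707e-04] [-9.09668986e-02  3.03342565e-01  3.10135195e-02  1.29952322e+00
 -4.43822650e-04  9.21580842e-02]
```

View pics/w1.png

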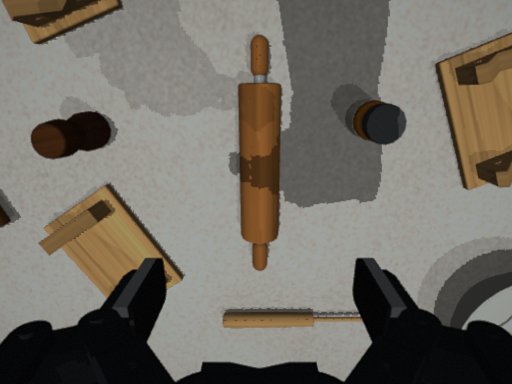

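The wrist picture shows the handled pin upright in view at about (260,160), midway between the fingers. The jar at (380,120) is clear of them. All measurements agree on (0.569, 0.030) and -10.3°, so I go down and grip.

Request:
jog_arm(increments=[[[0,0.007,0.14,0,0,0,0],[0,0,0.16,0,0,0,0],[0,0,0.16,0,0,0,0],[0,0,0.16,0,0,0,0],[0,0,0.14,0,0,0,0],[0,0,0.09,0,0,0,0],[0,0,0.048,0,0,0,0],[0,0,0,0,0,0,0],[0,0,0,0,0,0,0]]])

```text
clock: 6.05
tcp_pos: [0.5698, 0.0291, 0.0077]
orientation: [0.001, 0.091, 0.996, -0.0]
wrist_force: [0.5, 0.1, -0.5]
finger_gap: 0.0856
grip_force: 0.0
```

Request:
jog_arm(increments=[[[0,0,0,0,0,0,255],[0,0,0,0,0,0,255],[0,0,0,0,0,0,255],[0,0,0,0,0,0,255],[0,0,0,0,0,0,255],[0,0,0,0,0,0,255],[0,0,0,0,0,0,255],[0,0,0,0,0,0,255],[0,0,0,0,0,0,255],[0,0,0,0,0,0,255]]], force=50)

```text
clock: 7.05
tcp_pos: [0.5699, 0.0291, 0.0082]
orientation: [0.001, 0.091, 0.996, -0.0]
wrist_force: [-1.3, -0.6, 4.9]
finger_gap: 0.0427
grip_force: 50.2
```

Request:
jog_arm(increments=[[[0,0,-0.04,0,0,0,255],[0,0,-0.1,0,0,0,255],[0,0,-0.14,0,0,0,255],[0,0,-0.14,0,0,0,255],[0,0,-0.14,0,0,0,255],[0,0,-0.1,0,0,0,255],[0,0,-0.06,0,0,0,255],[0,0,0,0,0,0,255],[0,0,0,0,0,0,255]]])

```text
clock: 7.95
tcp_pos: [0.5687, 0.0292, 0.1866]
orientation: [-0.0, 0.091, 0.996, -0.0]
wrist_force: [-0.3, -0.3, -2.2]
finger_gap: 0.0426
grip_force: 51.2
```

```bash
python3 - <<'E'
from m import *
c,st=meas('wrist','rolling_pin',.2,[.569,.028],'w2')
# fit cradle upright lips / board: masks from top & wrist not occluded
for n in ['top','wrist','scene']:
    c,s=meas(n,'cradle',.012,[.56,.295],'k_'+n)
    for d in spotter.landmark_of('cradle_seat',n): print(n,'seat',round(d['conf'],2),toworld(c,d['uv'],.056,s)[0].round(4))
print(st['clock'],st['tcp_pos'],st['orientation'],st['finger_gap'],st['grip_force'])
E
```

```text
wrist rolling_pin cut 0.8 rect [5.4000e-01 3.5000e-02 4.4000e-02 1.6300e-01 7.9604e+01] mean [0.5333 0.0362] ang -10.4
wrist rolling_pin lm 0.55 [261. 271.] [0.566  0.0311 0.2   ]
top seat 0.8 [ 0.3236 -0.1408  0.056 ]
top seat 0.66 [ 0.6525 -0.1723  0.056 ]
wrist cradle cut 0.56 rect [ 0.565  0.264  0.151  0.049 11.14 ] mean [0.5533 0.258 ] ang 7.0
wrist seat 0.66 [ 0.649  -0.1688  0.056 ]
scene cradle cut 0.62 rect [ 0.561  0.294  0.159  0.101 12.107] mean [0.5651 0.2951] ang 10.6
scene cradle lm 0.91 [307. 337.] [0.557 0.295 0.   ]
scene seat 0.74 [ 0.6495 -0.17    0.056 ]
scene seat 0.68 [0.5625 0.2985 0.056 ]
scene seat 0.61 [0.3172 0.1689 0.056 ]
scene seat 0.61 [ 0.3224 -0.145   0.056 ]
7.95 [0.56874912 0.02917124 0.18663856] [-2.59912980e-05  9.13651752e-02  9.95817454e-01 -4.17807896e-05] 0.04259056930927602 51.207377314567566
```

View pics/w2.png

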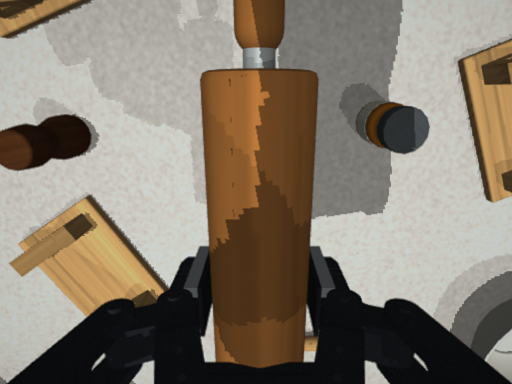

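The grasp is good: the pin is centred between the pads and straight. I carry it beside the cradle, over the jar, turn it in line with the notches and measure the cradle from there.

Request:
jog_arm(increments=[[[0.01,0.08,0,0,0,0,255],[0.02,0.12,0,0,0,0,255],[0.02,0.14,0,0,0,0,255],[0.02,0.14,0,0,0,0,255],[0.01,0.08,0,0,0,0,255],[0,0,0,0,0,-0.03,255],[0,0,0,0,0,-0.03,255],[0,0,0,0,0,-0.03,255],[0,0,0,0,0,-0.028,255],[0,0,0,0,0,0,255],[0,0,0,0,0,0,255]]])

```text
clock: 9.8
tcp_pos: [0.5749, 0.1704, 0.1868]
orientation: [0.0, -0.093, 0.996, -0.0]
wrist_force: [-0.0, 0.2, -2.3]
finger_gap: 0.0428
grip_force: 51.4
```

```bash
python3 - <<'E'
from m import *
c,st=meas('wrist','cradle',.012,[.56,.295],'w3')
for d in spotter.landmark_of('cradle_seat','wrist'): print('seat',round(d['conf'],2),d['uv'],toworld(c,d['uv'],.056,st)[0].round(4))
print(st['clock'],st['tcp_pos'],st['orientation'],st['finger_gap'],st['grip_force'])
E
```

```text
wrist cradle cut 0.94 rect [ 0.566  0.299  0.163  0.11  11.913] mean [0.5569 0.2945] ang 13.2
wrist cradle lm 0.59 [376. 179.] [0.5609 0.2928 0.    ]
seat 0.57 [399.6, 196.6] [0.5615 0.295  0.056 ]
9.8 [0.57485684 0.17043417 0.18676668] [ 1.82621524e-05 -9.26517224e-02  9.95698577e-01 -4.10868238e-05] 0.042812757058137314 51.43805980682373
```

View pics/w3.png

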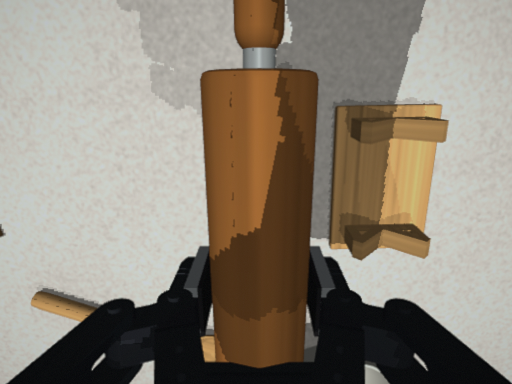

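The cradle is in view beside the pin. Its board corners are near (337,104), (441,104) and (331,247), and the notched upright is at the bottom, around (390,240).

```bash
python3 - <<'E'
from m import *
c,st=snap('wrist')
w=toworld(c,[[337,104],[441,104],[331,247]],.012,st)[:,:2]
print(w.round(4),np.linalg.norm(w[1]-w[0]),np.linalg.norm(w[2]-w[0]),'centre',((w[1]+w[2])/2).round(4),'ang',np.degrees(np.arctan2(*(w[0]-w[2])[::-1])),np.degrees(np.arctan2(*(w[0]-w[1])[::-1])))
a=cv2.imread('pics/w3.png')[90:270,310:460];cv2.imwrite('pics/w3c.png',cv2.resize(a,None,fx=3.3,fy=3.3,interpolation=cv2.INTER_CUBIC))
a=cv2.imread('pics/scene0.png')[280:384,240:370];cv2.imwrite('pics/s0c.png',cv2.resize(a,None,fx=5,fy=5,interpolation=cv2.INTER_CUBIC))
E
```

```text
[[0.4956 0.2306]
 [0.4768 0.327 ]
 [0.6405 0.2625]] 0.09828016180703096 0.148435978187471 centre [0.5587 0.2948] ang -167.56245287103098 -78.98711022444326
```

View pics/w3c.png

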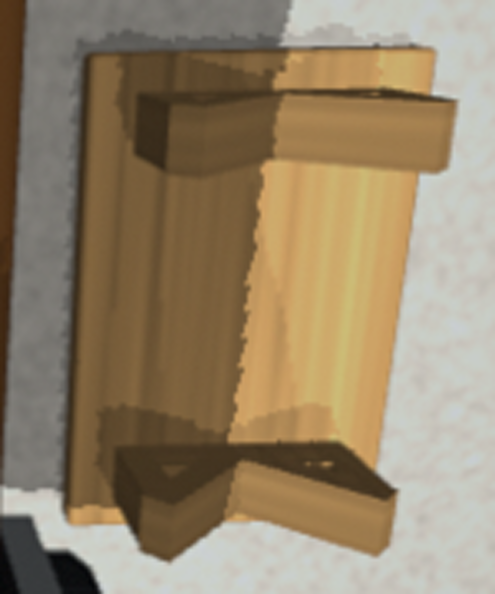

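Request:
jog_arm(increments=[[[-0.005,0.06,0,0,0,-0.0044,255],[-0.008,0.11,0,0,0,0,255],[-0.008,0.12,0,0,0,0,255],[-0.008,0.12,0,0,0,0,255],[-0.008,0.088,0,0,0,0,255],[0,0,0,0,0,0,255],[0,0,0.1,0,0,0,255],[0,0,0.14,0,0,0,255],[0,0,0.14,0,0,0,255],[0,0,0.1,0,0,0,255],[0,0,0.03,0,0,0,255],[0,0,0,0,0,0,255],[0,0,0,0,0,0,255]]])

```text
clock: 11.35
tcp_pos: [0.5602, 0.2946, 0.0607]
orientation: [0.001, -0.101, 0.995, 0.0]
wrist_force: [0.5, -0.1, -1.0]
finger_gap: 0.0423
grip_force: 51.6
```

```bash
python3 - <<'E'
from m import *
c,st=meas('scene','rolling_pin',.07,[.56,.295],'s3')
c2,_=meas('top','rolling_pin',.07,[.56,.295])
a=c['pixels'][230:384,220:400,::-1];a=cv2.resize(a,None,fx=3.3,fy=3.3,interpolation=cv2.INTER_CUBIC)
cv2.imwrite('pics/s3c.png',a)
print(st['clock'],st['tcp_pos'],st['orientation'],st['wrist_force'])
E
```

```text
scene rolling_pin cut 0.96 rect [ 0.623  0.307  0.122  0.044 13.472] mean [0.6139 0.3043] ang 11.9
scene rolling_pin lm 0.74 [312. 327.] [0.5563 0.2939 0.07  ]
top rolling_pin cut 0.84 rect [ 0.562  0.296  0.262  0.046 11.324] mean [0.5464 0.2921] ang 10.9
11.35 [0.56019387 0.29463007 0.06069199] [ 1.00665767e-03 -1.00537525e-01  9.94932732e-01  2.27322048e-04] [ 0.52212484 -0.13176634 -0.98344846]
```

View pics/s3c.png

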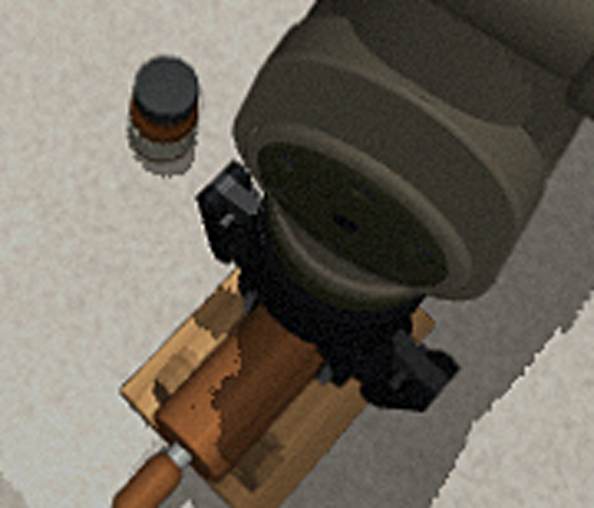

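The scene crop shows the pin lined up over the notches, with its far barrel end about over the far upright. I lower it gently and watch the force.

Request:
jog_arm(increments=[[[0,0,0.016,0,0,0,255],[0,0,0.016,0,0,0,255],[0,0,0.016,0,0,0,255],[0,0,0.012,0,0,0,255],[0,0,0.008,0,0,0,255],[0,0,0,0,0,0,255],[0,0,0,0,0,0,255]]])

```text
clock: 12.35
tcp_pos: [0.5588, 0.2943, 0.0424]
orientation: [-0.0, -0.101, 0.995, -0.0]
wrist_force: [-3.1, -1.5, 2.8]
finger_gap: 0.0424
grip_force: 52.1
```

Contact: the vertical force went from -2 N to +3 N at the expected height. I press slightly more and hold.

Request:
jog_arm(increments=[[[0,0,0.006,0,0,0,255],[0,0,0.004,0,0,0,255],[0,0,0,0,0,0,255],[0,0,0,0,0,0,255],[0,0,0,0,0,0,255],[0,0,0,0,0,0,255]]])

```text
clock: 12.95
tcp_pos: [0.559, 0.2943, 0.0423]
orientation: [0.0, -0.101, 0.995, 0.0]
wrist_force: [-7.8, -2.4, 15.0]
finger_gap: 0.0424
grip_force: 53.6
```

Request:
jog_arm(increments=[[[0,0,-0.006,0,0,0,255],[0,0,0,0,0,0,255],[0,0,0,0,0,0,255],[0,0,0,0,0,0,140],[0,0,0,0,0,0,110],[0,0,0,0,0,0,80],[0,0,0,0,0,0,40],[0,0,0,0,0,0,0],[0,0,0,0,0,0,0],[0,0,0,0,0,0,0],[0,0,0,0,0,0,0]]])

```text
clock: 14.05
tcp_pos: [0.5592, 0.2943, 0.0412]
orientation: [-0.0, -0.101, 0.995, -0.0]
wrist_force: [0.3, -0.0, 0.1]
finger_gap: 0.0852
grip_force: 0.0
```

Request:
jog_arm(increments=[[[0,0,-0.04,0,0,0,0],[0,0,-0.08,0,0,0,0],[0,0,-0.12,0,0,0,0],[0,0,-0.14,0,0,0,0],[0,0,-0.14,0,0,0,0],[0,0,-0.14,0,0,0,0],[0,0,-0.08,0,0,0,0],[0,0,0,0,0,0,0],[0,0,0,0,0,0,0]]])

```text
clock: 14.95
tcp_pos: [0.5593, 0.2944, 0.2267]
orientation: [0.001, -0.101, 0.995, 0.0]
wrist_force: [-0.1, -0.4, -0.2]
finger_gap: 0.0855
grip_force: 0.0
```

```bash
python3 - <<'E'
from m import *
c,st=meas('wrist','rolling_pin',.056,[.56,.295],'w5')
meas('scene','rolling_pin',.056,[.56,.295]);meas('top','rolling_pin',.056,[.56,.295]);meas('top','plain_pin',.02,[.47,-.328])
print(st['clock'],st['tcp_pos'],st['wrist_force'],st['finger_gap'])
E
```

```text
wrist rolling_pin cut 0.71 rect [ 0.557  0.295  0.26   0.045 11.578] mean [0.549  0.2934] ang 12.0
wrist rolling_pin lm 0.75 [258. 171.] [0.5564 0.2942 0.056 ]
scene rolling_pin cut 0.68 rect [ 0.58   0.297  0.208  0.047 12.369] mean [0.5751 0.2966] ang 12.4
scene rolling_pin lm 0.9 [309. 330.] [0.5609 0.2931 0.056 ]
top rolling_pin cut 0.82 rect [ 0.559  0.294  0.26   0.048 12.736] mean [0.5485 0.2905] ang 11.3
top rolling_pin lm 0.83 [120. 150.] [0.5577 0.2937 0.056 ]
top plain_pin cut 0.7 rect [ 0.473 -0.327  0.242  0.045 13.311] mean [ 0.472  -0.3276] ang 13.7
top plain_pin lm 0.63 [393. 195.] [ 0.4732 -0.3219  0.02  ]
14.95 [0.55932787 0.29435643 0.22674786] [-0.13009256 -0.35128602 -0.2220899 ] 0.08545768834694001
```

View pics/w5.png

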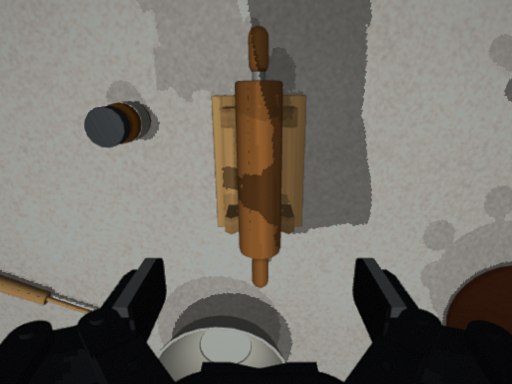

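The wrist picture shows the pin in both notches, centred at about (258,170) on the board. The gripper is clear and the plain pin has not moved, so I hand in.

```bash
python3 -c "
from h import *
print(ticket.hand_in())"
```

```text
the job is handed in; nothing more can be done
None
```

The rolling pin with handles lies seated and centred in both notches of the leftmost cradle, the gripper is clear and the plain pin was not moved; the job was handed in at about 15 s, and no verdict came back.

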